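# Roll a stray candle into the seat beside its own colour

## Robot

A 6-joint arm with a two-finger parallel gripper is mounted at the origin on a cart in front of the work surface, level with it; the furniture and walls round the work are solid. World frame = base frame: x ahead of the robot, y to its left, z up, the work surface at z = 0. Lengths are in mm, angles in rad, forces in N, time in s.
With the tool pointing down it reaches from about 400 to 925 mm from the base axis. Payload 12.5 kg.
Tool frame: the origin (TCP) lies midway between the tips of the shut fingers; the grasp point (between the pads) lies 19 mm behind it; z points along the fingers, y is the line along which they close (so a half turn about z gives the same grasp; the last joint's range is limited). The gripper opens to 95 mm and grips with 3 to 60 N. Pads are 20 mm wide; open, the fingers measure 119 mm over their backs; the gripper's body (75 mm by 180 mm) begins 59 mm behind the grasp point.
Start: joints at [1.171, 0.491, 1.559, -0, 1.092, -0.106], TCP at [180.978, 598.242, 214.661] pointing down, gripper open.
Joint ranges: [-3.1, 3.1], [-0.84, 2.19], [0.05, 2.79], [-1.13, 4.28], [0.06, 2.93], [-2.69, 2.69]. Speed limits (rad/s): [2.22, 2.22, 2.79, 3.14, 3.14, 3.14].

## Interface

Orientations are given as [roll, pitch, yaw] about the fixed x, y, z axes, in that order (R = Rz(yaw) Ry(pitch) Rx(roll)).
In Python, from cell import readout, eyes, env gives the robot as it stands.
- The arm moves only by the tool move_arm, never from a script. Its argument "plan" is a list of rows, each a list of 3 entries, a list of its own where there are three numbers: the turn, a rotation vector about the tool's x, y, z in degrees, then the shift along the tool's x, y, z in m, then the gripper command: -1 is shut, 1 is fully open, values between are in proportion. In form: [[[ax, ay, az], [x, y, z], jaw], ...]. A call has 1 to 5 rows; each row is the pose to reach, as a shift and turn from the pose commanded when the call began, along the tool's axes at that moment; what a row does not reach only later rows make up. A row lasts 1/8 s, in which the tool goes at most 62.5 mm and 10.7 degrees, less where a joint would pass 70% of its speed; a pose out of reach is approached as far as the arm can. A call with a gripper value outside its range is refused whole. The fingers move at their own pace and stop on an object; the grip force is fixed at half the most. Time passes only in rows, so rows that repeat a pose let the fingers close. It gives the time, the measured TCP pose, the force, the opening and the grip force at its end, in the units of the state.
- readout.state(): the state, without advancing time (a new reading comes with each control period).
- eyes.read_camera(name): name is "scene" or "top" or "wrist"; returns a dict with "img" (384x512x3 uint8, red, green, blue), "K" (3x3 intrinsics, pixels), "extrinsics" (4x4, takes a point from camera to world coordinates). Camera axes: x right, y up, looking along -z (the intrinsics and any distortion apply to the point x, -y, -z); pixel columns grow to the right and rows downward; lengths in mm; the calibration is good to about 2 mm. The wrist camera is an equidistant fisheye: a pixel r from the principal point sees the ray r / f radians off the axis. A picture is of the moment at which its call begins. There is no depth.
- env.job_done(): hands the job in; it is judged then, once.
Trained networks look in a picture, given as the dict that the camera call returned (one of the last four; its "shot" number tells which), for a name from the list of things; names that differ only in an ending like _2 or _b are one class to them, and where a whole thing is asked for, a point or a joint stands for the part that bears it (a point fixed in the world has none). Each returns a list of dicts, best first, with "score" (0 to 1); they miss things now and then, are a little off and sometimes report something else, mostly with a low value. They report only what shows in the picture. A call takes as long as a camera call.
- eyes.cut_out(picture, name): "mask" (384x512 bool, what is visible of it) and "uv" ([column, row] in pixels, amid what is visible of it).
The state is a dict: "t": time; "joints": joint angles; "qvel": joint speeds; "tau": joint torques, N m; "eef_pos": TCP position; "tcp_rot": TCP orientation; "ft_force": force on the tool from outside, world axes, zero at the start; "moment": the same for the moment, N m; "opening": opening from 0.0 (shut) to 1.0 (fully open); "grip_force": force on a finger pad.
Only numpy, scipy, OpenCV 4.12 (cv2) and the standard library are available. Lean on these libraries where they do the work, as an engineer would, in place of code of your own. Each camera call takes 0.05 s, during which the arm holds its last target. There are 200 camera calls.

## Task

A coral candle lies loose on the flat middle of the wooden sampler board. Roll it along the board with your fingertips, without gripping or lifting it or dragging it along unturned, until it drops into the empty felt-lined groove next to the coral candle that is already in its place, and let it come to rest there. Do not let it bump the seated candles, and leave those and the things round the board where they are.

Things in the scene. Friction and masses are not known exactly. Their poses are not given: they have to be found in the camera images.
- board: wooden sampler board with a dark frame, fixed, 348 (y) x 280 (x) mm; origin on the table under its centre; x along its grooves (away from the robot), y along its length (to the robot's left), z up. Top 20 mm above the table, flat from y = -64 to +64 mm; frame 9 mm higher. Grey felt-lined V-grooves along x at y = -135, -75, +75, +135 mm; the two inner ones are empty, the outer two hold candles
- seat_left (a point): the empty inner groove on the board's left (+y) side: middle of its length, level with the board's top. 21 mm wide at the top, sides at 30 degrees; a candle in it sits 3.3 mm lower than on the flat (axis 34.5 mm above the table; 37.8 mm on the flat). Axes as the board's
- seat_right (a point): the empty inner groove on the board's right (-y) side, just like the left one
- loose_candle_mid (a point): the loose coral (pink) candle with a white paper label, on the board's flat middle, its axis within a few degrees of the grooves: 216 mm of wax (wick 12 mm more), 35.6 mm diameter, lying down; the point is on its axis half-way along the wax; z points along its axis to the wick. x and y turn with it as it rolls; x points up at the start. About 0.19 kg; rolling slowly and let go, it stops within about 1 cm
- loose_candle: the same loose coral candle; this origin is the centre of its foot (far end)
- coral_candle_mid (a point): the seated coral (pink) candle, in one of the two outer grooves: 216 mm of wax (wick 12 mm more), 35.6 mm diameter, lying down; the point is on its axis half-way along the wax; z points along its axis to the wick
- green_candle_mid (a point): the seated olive-green candle, in the other outer groove: 216 mm of wax (wick 12 mm more), 35.6 mm diameter, lying down; the point is on its axis half-way along the wax; z points along its axis to the wick
- cup: empty brass tea-light cup, 63 mm wide, 46 mm high, just beyond the board's left end; origin under its centre; leave alone
- bell: brass counter bell with a black foot, 71 mm wide, 62 mm high, just beyond the board's left end, nearer the robot; origin under its centre; leave alone
- tealight: red tea light in an aluminium cup, 38 mm wide, 19 mm high, beyond the board's right end; origin under its centre; leave alone
- coral_candle: the same seated coral candle; this origin is the centre of its foot (far end)
- green_candle: the same seated green candle; this origin is the centre of its foot (far end)

How it is judged:
By the outcome, as a careful person would: the job done as asked, in the order asked, and still so for the second after the job is handed in, with the robot touching nothing.
It also fails if it takes over 48 s, if anything falls off the work surface, if the arm or the gripper's body presses on something with over 40 N, if the wrist force passes 120 N, or if a joint passes its speed limit or range.

## Working session

There is one attempt and no reset: what is moved stays moved. The work goes in short steps, Python scripts to look and compute and a tool call to move; the robot and the scene stay as the last step left them, time stands still between calls to the robot, and variables do not carry over. Pictures are saved under pics/ and viewed, at most 10 in all, crops included, and the job is handed in when it is done.

Besides the shell and the picture viewer there is one more tool, called after ">>>" as name(argument=value, ...), one argument or row to a line, values as JSON. move_arm: Moves the arm, as the interface text tells. Its arguments: {"type":"object","properties":{"plan":{"type":"array","items":{"type":"array"}}},"required":["plan"]}

```bash
mkdir -p pics
cat > h.py <<'E'
import numpy as np, cv2
from cell import readout, eyes, env
def ray(p,uv,fish=False):
    K=p["K"];E=np.array(p["extrinsics"]);a=(np.array(uv,float)-[K[0][2],K[1][2]])/[K[0][0],K[1][1]]
    d=np.array([a[0],-a[1],-1.])
    return E[:3,3],E[:3,:3]@d
def atz(p,uv,z):
    o,d=ray(p,uv);return o+d*(z-o[2])/d[2]
def proj(p,X):
    E=np.array(p["extrinsics"]);c=E[:3,:3].T@(np.array(X,float)-E[:3,3]);K=p["K"]
    return np.array([K[0][0]*c[0]/-c[2]+K[0][2],K[1][1]*-c[1]/-c[2]+K[1][2]])
E
python3 - <<'E'
from h import *
for n in("top","scene"):
    p=eyes.read_camera(n);cv2.imwrite(f"pics/{n}0.png",p["img"][:,:,::-1])
    print(n,np.round(p["extrinsics"],3).tolist(),np.round(p["K"],1).tolist(),[k for k in p])
    for o in("board","loose_candle","coral_candle","green_candle","cup","bell","tealight"):
        for r in eyes.cut_out(p,o)[:3]:
            q=cv2.minAreaRect(np.argwhere(r["mask"])[:,::-1].astype(np.float32))
            print(o,round(r["score"],2),np.round(r["uv"]),[np.round(v,1) for v in q],np.round(atz(p,r["uv"],30 )))
print(readout.state())
E
```

```text
top [[-0.002, 0.992, -0.126, 421.566], [-1.0, 0.001, 0.02, 59.992], [0.02, 0.126, 0.992, 1094.01], [0.0, 0.0, 0.0, 1.0]] [[409.7, 0.0, 252.6], [0.0, 409.7, 194.6], [0.0, 0.0, 1.0]] ['img', 'K', 'extrinsics', 'shot']
board 0.64 [254. 214.] [array([259.9, 211.9]), array([107.9, 135.1]), np.float64(76.0)] [506.  35.  30.]
board 0.51 [342. 222.] [array([342.5, 219. ]), array([14., 15.]), np.float64(90.0)] [ 484. -195.   30.]
board 0.35 [167. 195.] [array([167. , 195.5]), array([23., 22.]), np.float64(90.0)] [556. 262.  30.]
loose_candle 0.69 [265. 211.] [array([266.4, 208.7]), array([84.7, 13.5]), np.float64(77.9)] [514.   7.  30.]
coral_candle 0.69 [212. 218.] [array([208.8, 222. ]), array([83.9, 13.6]), np.float64(75.7)] [494. 146.  30.]
green_candle 0.85 [310. 196.] [array([310. , 196.9]), array([85.1, 15.3]), np.float64(74.6)] [ 553. -111.   30.]
cup 0.83 [168. 195.] [array([167.5, 195.5]), array([23., 23.]), np.float64(90.0)] [555. 260.  30.]
bell 0.7 [185. 257.] [array([184., 259.]), array([26., 26.]), np.float64(90.0)] [396. 211.  30.]
bell 0.4 [264. 211.] [array([266. , 208.9]), 
[... 1200 characters left out ...]
loat64(90.0)] [ 464. -226.   30.]
{'t': 0.8, 'joints': array([ 1.17140488e+00,  4.90893908e-01,  1.55891010e+00,  2.58763689e-05,
        1.09168076e+00, -1.05588244e-01]), 'qvel': array([-0.00055384,  0.00018214, -0.00056501,  0.00058056, -0.00040056,
        0.00122764]), 'tau': array([ 1.83960423e-03, -6.12408113e+01, -2.58436310e+01,  6.93744491e-02,
        4.43848700e-02, -7.26902135e-05]), 'eef_pos': array([180.96890084, 598.24573687, 214.66124606]), 'tcp_rot': array([ 3.14148295e+00, -1.14658077e-05,  2.84777752e+00]), 'ft_force': array([-0.47511053,  0.39310183,  0.51769681]), 'moment': array([-0.05955152,  0.00915784,  0.01568561]), 'grip_force': 0.0, 'opening': 1.0006040912088632}
```

View pics/top0.png

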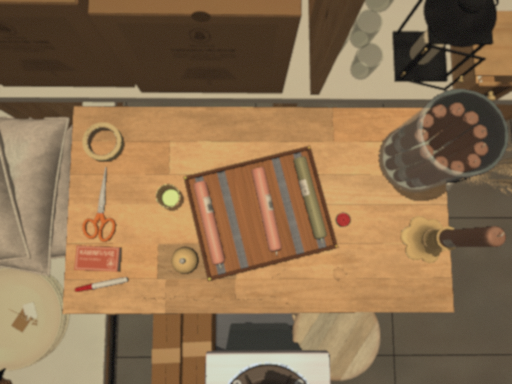

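View pics/scene0.png

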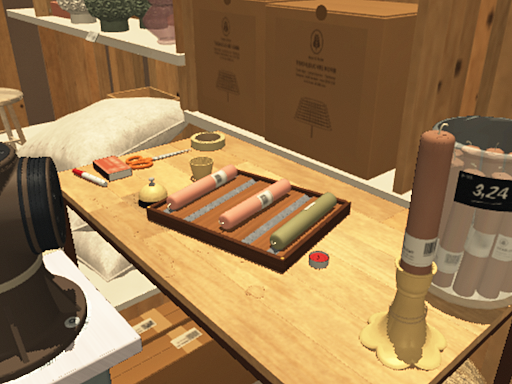

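The top view shows the loose candle at about (266, 209). The seated coral is on the left (+y) at about (209, 222), and green is on the right at about (310, 197). The target is therefore the left inner groove, at about (235, 214). Next I'll fit the board and candle poses.

```bash
cat >> h.py <<'E'
def measure(n,names=("board","loose_candle","coral_candle","green_candle"),p=None):
    p=p or eyes.read_camera(n);out={}
    for o in names:
        rs=eyes.cut_out(p,o)
        if not rs: continue
        m=rs[0]["mask"]
        z={"board":29,"loose_candle":37.8}.get(o,34.5)
        pts=np.array([atz(p,uv,z)[:2] for uv in np.argwhere(m)[:,::-1]]).astype(np.float32)
        c=pts.mean(0);w,v=np.linalg.eigh(np.cov(pts.T));a=v[:,1]*np.sign(v[0,1])
        box=cv2.minAreaRect(pts)
        out[o]=(c,np.degrees(np.arctan2(a[1],a[0])),box,np.ptp((pts-c)@a))
        print(n,o,round(rs[0]["score"],2),"c",np.round(c,1),"ang",round(out[o][1],2),"box",np.round(box[0],1),np.round(box[1],1),round(box[2],1))
    return p,out
E
python3 - <<'E'
from h import *
for n in("top","scene"): p,o=measure(n)
p=eyes.read_camera("top")
im=cv2.resize(p["img"][135:295,170:350],None,fx=4,fy=3.7,interpolation=cv2.INTER_CUBIC) if 0 else cv2.resize(p["img"][140:285,175:345],None,fx=4,fy=4,interpolation=cv2.INTER_CUBIC)
cv2.imwrite("pics/crop.png",im[:,:,::-1])
E
```

```text
top board 0.67 c [508.5  22.8] ang -77.9 box [513.5  20.1] [283.  351.2] 14.3
top loose_candle 0.98 c [521.3   4.5] ang 12.22 box [521.2   4. ] [222.5  37. ] 12.7
top coral_candle 0.86 c [485.1 152.1] ang 13.96 box [485.2 152.3] [217.1  33.1] 13.9
scene board 0.82 c [468.2 -31.7] ang -73.26 box [496.7   1.1] [311.9 366.8] 13.6
scene loose_candle 0.74 c [ 5.109e+02 -3.000e-01] ang 14.14 box [523.2   1.9] [262.1  58.9] 11.5
scene green_candle 0.61 c [477.  147.8] ang 16.9 box [488.1 151.1] [263.6  61.5] 14.1
```

View pics/crop.png

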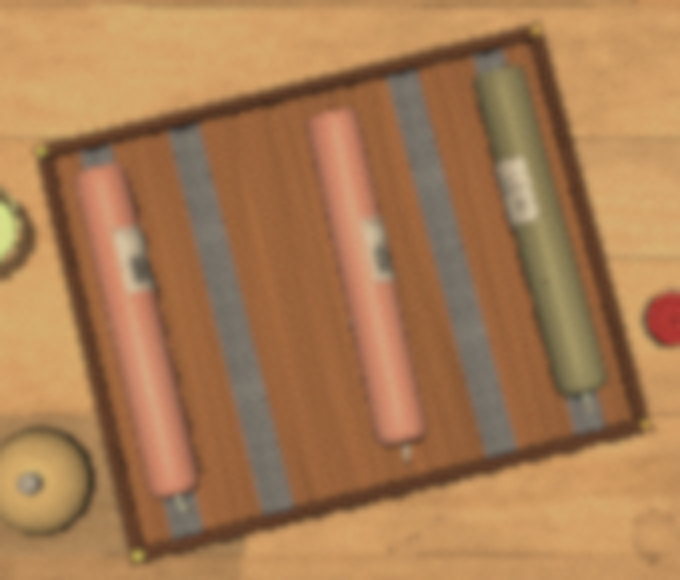

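The crop shows brass corners near (42,152), (536,32), (645,424) and (138,555). The left empty groove runs from (186,130) to (277,508), and the loose candle from (333,112) to (404,440), with its wick toward the robot.

Run:
```python
from h import *
p=eyes.read_camera("top")
f=lambda u,v,z:atz(p,[175+(u+.5)/4-.5,140+(v+.5)/4-.5],z)[:2]
C=np.array([f(*c,29) for c in[(42,152),(536,32),(645,424),(138,555)]])
print(np.round(C,1),C.mean(0))
for i in range(4):
    d=C[(i+1)%4]-C[i];print(np.linalg.norm(d),np.degrees(np.arctan2(d[1],d[0])))
g=[f(186,130,20),f(277,508,20)];d=g[0]-g[1];print("grooveL",g,np.degrees(np.arctan2(d[1],d[0])))
a=f(333,112,37.8);b=f(404,440,37.8);d=a-b;print("loose",a,b,(a+b)/2,np.linalg.norm(d),np.degrees(np.arctan2(d[1],d[0])))
for yaw in(13.5,14):
  R=np.array([[np.cos(np.radians(yaw)),-np.sin(np.radians(yaw))],[np.sin(np.radians(yaw)),np.cos(np.radians(yaw))]])
  o=C.mean(0)
  for n,q in(("g",g[0]),("g",g[1]),("a",a),("b",b),("coral",(485.2,152.3)),("loose",(521.3,4.3))):print(yaw,n,np.round(R.T@(q-o),1))
```

```text
[[ 601.5  215.9]
 [ 683.  -110.9]
 [ 423.5 -176.7]
 [ 341.3  150.1]] [512.32103272  19.57784796]
336.8424231578771 -75.99546490831786
267.69848595963964 -165.7690676700136
336.96807885393713 104.12271304671027
268.3930452121332 14.203674660393027
grooveL [array([617.94106278, 122.13088971]), array([370.14011395,  61.51465036])] 13.745578567458496
loose [626.81846416  24.97199956] [413.64238582 -19.6955727 ] [520.23042499   2.63821343] 217.8054920961467 11.834188109268288
13.5 g [126.6  75.1]
13.5 g [-128.5   74. ]
13.5 a [112.6 -21.5]
13.5 b [-105.1  -15.2]
13.5 coral [  4.6 135.4]
13.5 loose [  5.2 -17. ]
14 g [127.3  74. ]
14 g [-127.8   75.1]
14 a [112.4 -22.5]
14 b [-105.2  -14.2]
14 coral [  5.8 135.3]
14 loose [  5. -17.]
```

```bash
cat >> h.py <<'E'
from scipy.spatial.transform import Rotation as Ro
O=np.array([512.3,19.6]);YB=14.
RB=Ro.from_euler("z",YB,degrees=True).as_matrix()[:2,:2]
def tgt(bx,by,z,yawrel=0):
    s=readout.state();R=Ro.from_euler("xyz",s["tcp_rot"]);T=Ro.from_euler("xyz",[180,0,90+YB+yawrel],degrees=True)
    P=np.append(O+RB@[bx,by],z)
    print("turn",np.round((R.inv()*T).as_rotvec(degrees=True),2),"shift m",np.round(R.inv().apply(P-s["eef_pos"])/1000,4))
def where():
    s=readout.state();b=RB.T@(s["eef_pos"][:2]-O)
    print("t",round(s["t"],2),"board xy",np.round(b,1),"z",round(s["eef_pos"][2],1),"yaw",np.round(np.degrees(s["tcp_rot"][2])-90-YB,2),"F",np.round(s["ft_force"],1))
E
python3 -c "
from h import *
where();tgt(4,-25,120,-2)"
```

```text
t 1.4 board xy [-181.5  641.6] z 214.7 yaw 59.17 F [-0.2 -0.6 -0.9]
turn [ 1.000e-02 -0.000e+00  6.117e+01] shift m [-0.5009 -0.4773  0.0946]
```

>>> move_arm(
  plan=[
    [[0, 0, 10], [-0.044, -0.042, 0.0], 1],
    [[0, 0, 20], [-0.088, -0.084, 0.0], 1],
    [[0, 0, 30], [-0.132, -0.126, 0.0], 1],
    [[0, 0, 40], [-0.176, -0.168, 0.0], 1],
    [[0, 0, 50], [-0.22, -0.21, 0.0], 1],
  ],
)

```text
t: 2.02
eef_pos: [331.4, 331.9, 214.9]
tcp_rot: [3.141, -0.0, 1.97]
ft_force: [0.4, 0.1, -0.2]
opening: 1.004
grip_force: 0.0
```

```bash
python3 -c "
from h import *
where();tgt(4,-25,100,-2)"
```

```text
t 2.02 board xy [-99.9 346.8] z 214.9 yaw 8.86 F [ 0.4  0.1 -0.2]
turn [ 0.04 -0.02 10.86] shift m [-0.3834  0.0454  0.1148]
```

>>> move_arm(
  plan=[
    [[0, 0, 5], [-0.058, 0.007, 0.01], 1],
    [[0, 0, 11], [-0.116, 0.014, 0.02], 1],
    [[0, 0, 11], [-0.174, 0.021, 0.03], 1],
    [[0, 0, 11], [-0.232, 0.028, 0.04], 1],
    [[0, 0, 11], [-0.29, 0.034, 0.06], 1],
  ],
)

```text
t: 2.65
eef_pos: [477.4, 78.5, 154.9]
tcp_rot: [3.139, 0.0, 1.783]
ft_force: [1.0, 0.4, -0.5]
opening: 0.999
grip_force: 0.0
```

```bash
python3 -c "
from h import *
where();tgt(4,-25,75,-2)"
```

```text
t 2.65 board xy [-19.7  65.6] z 154.9 yaw -1.84 F [ 1.   0.4 -0.5]
turn [0.12 0.02 0.16] shift m [-0.0897  0.0264  0.08  ]
```

>>> move_arm(
  plan=[
    [[0.1, 0, 0], [-0.045, 0.013, 0.035], 1],
    [[0.1, 0, 0], [-0.09, 0.026, 0.07], 1],
    [[0.1, 0, 0], [-0.09, 0.026, 0.08], 1],
    [[0.1, 0, 0], [-0.09, 0.026, 0.08], 1],
  ],
)

```text
t: 3.15
eef_pos: [519.9, -1.9, 74.2]
tcp_rot: [-3.138, -0.001, 1.783]
ft_force: [-0.3, 0.0, 0.7]
opening: 1.002
grip_force: 0.0
```

Run:
```python
from h import *
where()
p=eyes.read_camera("wrist");cv2.imwrite("pics/w1.png",p["img"][:,:,::-1])
p,o=measure("top",("loose_candle",));p2=eyes.read_camera("scene");cv2.imwrite("pics/s1.png",cv2.resize(p2["img"][120:300,120:370],None,fx=3,fy=3)[:,:,::-1])
tgt(4,-25,57,-2)
```

```text
t 3.15 board xy [  2.1 -22.7] z 74.2 yaw -1.86 F [-0.3  0.   0.7]
top loose_candle 0.18 c [ 557.6 -111.1] ang 16.44 box [ 550.5 -113.1] [219.5  33.7] 16.9
turn [-0.01  0.02  0.25] shift m [-0.0027  0.0011  0.0187]
```

View pics/w1.png

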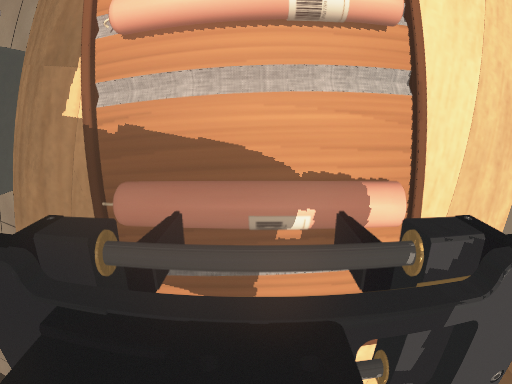

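View pics/s1.png

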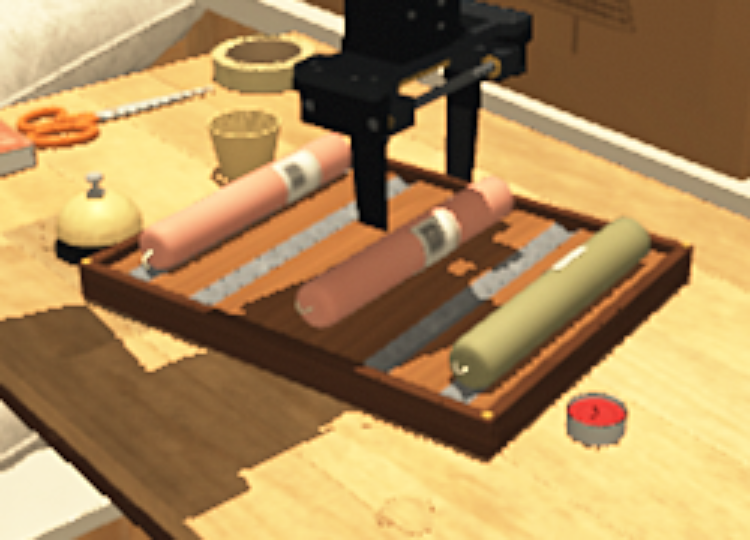

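The wrist view shows the candle spanning rows 180–230 just ahead of the fingers. The scene view shows the fingertips hovering above and beyond it. I'll check the candle's y from the wrist edges and the projected tips.

Run:
```python
from h import *
s=readout.state();p=eyes.read_camera("scene")
R=Ro.from_euler("xyz",s["tcp_rot"])
for y in(-53,53):
    q=proj(p,s["eef_pos"]+R.apply([0,y,0]));print("tip in s1 crop",(q-[120,120])*3)
w=eyes.read_camera("wrist");K=w["K"];E=np.array(w["extrinsics"])
print("wrist cam board xy",RB.T@(E[:2,3]-O),E[2,3],K[0][0])
def fr(uv):
    a=(np.array(uv,float)-[K[0][2],K[1][2]])/K[0][0];r=np.linalg.norm(a)
    return E[:3,:3]@np.array([np.sin(r)*a[0]/r,-np.sin(r)*a[1]/r,-np.cos(r)])
def mid(u,v1,v2,z):
    d=fr((u,v1))+fr((u,v2));P=E[:3,3]+d*(z-E[2,3])/d[2];return np.round(RB.T@(P[:2]-O),1)
g=w["img"].astype(int)
for o in ("loose_candle","coral_candle"):
    for r in eyes.cut_out(w,o)[:1]:
        print(o,r["score"],r["uv"])
        for u in(130,190,220,300,330,390):
            v=np.where(r["mask"][:,u])[0]
            if len(v):print(u,v.min(),v.max(),mid(u,v.min(),v.max(),37.8 if o[0]=="l" else 34.5))
print("groove",mid(130,77,103,20),mid(250,67,95,20),mid(390,68,95,20))
```

```text
tip in s1 crop [369.1701672  226.72871197]
tip in s1 crop [459.80041512 174.78898244]
wrist cam board xy [ 4.34069306 43.47346347] 245.99326504527357 297.3186396354542
loose_candle 0.6 [259.6, 198.7]
130 181 224 [-98.1 -13.9]
190 181 227 [-48.9 -16.1]
220 181 227 [-26.2 -16.6]
300 181 228 [ 32.6 -18.8]
330 181 227 [ 55.3 -19.2]
390 181 226 [104.8 -20.8]
coral_candle 0.76 [240.1, 11.5]
130 0 34 [-91.7 131.1]
190 0 24 [-43.6 127.3]
220 0 21 [-21.4 126.2]
300 0 21 [ 36.3 124.5]
330 0 22 [ 58.6 125.2]
390 0 27 [107.3 128.4]
groove [-98.   74.1] [-1.6 73. ] [110.2  75. ]
```

>>> move_arm(
  plan=[
    [[0, 0, 0], [-0.003, 0.001, 0.012], 1],
    [[0, 0, 0], [-0.003, 0.001, 0.0175], 1],
    [[0, 0, 0], [-0.003, 0.001, 0.0185], 1],
    [[0, 0, 0], [-0.003, 0.001, 0.0195], 1],
  ],
)

```text
t: 4.05
eef_pos: [522.0, -5.0, 55.4]
tcp_rot: [-3.14, -0.0, 1.783]
ft_force: [-5.2, -0.3, 21.2]
opening: 1.001
grip_force: 10.6
```

```bash
cat >> h.py <<'E'
def look(name=None):
    where();w=eyes.read_camera("wrist");K=w["K"];E=np.array(w["extrinsics"])
    if name:cv2.imwrite(f"pics/{name}.png",w["img"][:,:,::-1])
    def fr(u,v):
        a=(np.array([u,v],float)-[K[0][2],K[1][2]])/K[0][0];r=np.linalg.norm(a)+1e-9
        return E[:3,:3]@np.array([np.sin(r)*a[0]/r,-np.sin(r)*a[1]/r,-np.cos(r)])
    for r in eyes.cut_out(w,"loose_candle")[:2]:
        P=[];V=[]
        for u in range(120,400,5):
            v=np.where(r["mask"][:,u])[0]
            if len(v)<20: continue
            d=fr(u,v.min())+fr(u,v.max());q=E[:3,3]+d*(37.8-E[2,3])/d[2];P.append(RB.T@(q[:2]-O));V.append((v.min(),v.max()))
        if len(P)<5: continue
        P=np.array(P);V=np.array(V)
        # only the top (far-y) edge is never hidden: tangent to a cylinder
        k=np.polyfit(P[:,0],P[:,1],1);print("score",round(r["score"],2),"y mid",round(np.polyval(k,4),1),"ang",round(np.degrees(np.arctan(k[0])),2),"rows",np.median(V,0),"height px",V[:,1].max()-V[:,0].min())
E
python3 -c "
from h import *
look()"
```

```text
t 4.05 board xy [  3.5 -26.3] z 55.4 yaw -1.84 F [-5.2 -0.3 21.2]
score 0.97 y mid -16.6 ang -1.67 rows [182. 231.] height px 53
```

>>> move_arm(
  plan=[
    [[0, 0, -0.1], [0.004, 0, -0.0005], 1],
    [[0, 0, -0.3], [0.012, 0, -0.0005], 1],
    [[0, 0, -0.5], [0.02, 0, -0.0005], 1],
    [[0, 0, -0.8], [0.028, 0, -0.0005], 1],
    [[0, 0, -0.9], [0.032, 0, -0.0005], 1],
  ],
)

```text
t: 4.78
eef_pos: [515.1, 26.6, 55.7]
tcp_rot: [-3.14, -0.0, 1.799]
ft_force: [-3.1, -1.4, 6.6]
opening: 0.999
grip_force: 3.6
```

```bash
python3 -c "
from h import *
look('w2')"
```

```text
t 4.78 board xy [4.4 6.1] z 55.7 yaw -0.93 F [-3.1 -1.4  6.6]
score 0.68 y mid 3.3 ang -1.12 rows [205. 244.] height px 44
```

View pics/w2.png

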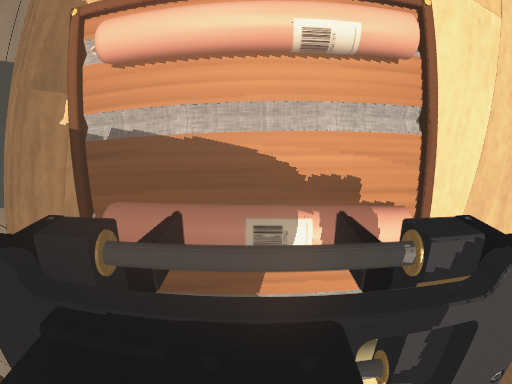

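>>> move_arm(
  plan=[
    [[0, 0, 0], [0, 0, -0.006], 1],
    [[0, 0, 0.3], [-0.008, 0, -0.008], 1],
    [[0, 0, 0.3], [-0.015, 0, -0.006], 1],
    [[0, 0, 0.3], [-0.015, 0, -0.005], 1],
  ],
)

```text
t: 5.38
eef_pos: [518.8, 11.0, 60.3]
tcp_rot: [-3.14, -0.0, 1.793]
ft_force: [-1.1, 0.3, 0.2]
opening: 1.003
grip_force: 0.0
```

```bash
python3 -c "
from h import *
look()"
```

```text
t 5.38 board xy [ 4.2 -9.9] z 60.3 yaw -1.29 F [-1.1  0.3  0.2]
score 0.68 y mid -0.4 ang -1.7 rows [180. 229.] height px 53
```

>>> move_arm(
  plan=[
    [[0, 0, 0], [0.001, 0, 0.0048], 1],
    [[0, 0, -0.3], [0.008, 0, 0.0048], 1],
    [[0, 0, -0.9], [0.017, 0, 0.0048], 1],
    [[0, 0, -1.5], [0.026, 0, 0.0048], 1],
    [[0, 0, -2.0], [0.033, 0, 0.0048], 1],
  ],
)

```text
t: 6.1
eef_pos: [511.4, 44.7, 55.8]
tcp_rot: [-3.14, -0.0, 1.83]
ft_force: [1.6, -0.4, 2.3]
opening: 1.002
grip_force: 0.8
```

>>> move_arm(
  plan=[
    [[0, 0, 0], [0, 0, 0], 1],
    [[0, 0, 0], [0, 0, -0.006], 1],
    [[0, 0, 0.5], [-0.008, 0, -0.008], 1],
    [[0, 0, 1.0], [-0.015, 0, -0.006], 1],
    [[0, 0, 1.0], [-0.015, 0, -0.005], 1],
  ],
)

```text
t: 6.72
eef_pos: [515.3, 28.6, 60.6]
tcp_rot: [-3.14, -0.0, 1.81]
ft_force: [-0.2, -0.2, -1.0]
opening: 1.003
grip_force: 0.0
```

```bash
python3 -c "
from h import *
look()"
```

```text
t 6.72 board xy [5.1 8.1] z 60.6 yaw -0.31 F [-0.2 -0.2 -1. ]
score 0.93 y mid 17.0 ang -1.59 rows [180. 229.] height px 56
```

```bash
cat >> h.py <<'E'
def edge(name=None):
    where();w=eyes.read_camera("wrist");K=w["K"];E=np.array(w["extrinsics"])
    if name:cv2.imwrite(f"pics/{name}.png",w["img"][:,:,::-1])
    for r in eyes.cut_out(w,"loose_candle")[:1]:
        P=[]
        for u in range(100,420,3):
            v=np.where(r["mask"][:,u])[0]
            if len(v)<15: continue
            a=(np.array([u,v.min()-.5])-[K[0][2],K[1][2]])/K[0][0];t=np.linalg.norm(a)
            d=E[:3,:3]@np.array([np.sin(t)*a[0]/t,-np.sin(t)*a[1]/t,-np.cos(t)])
            q=E[:3,3]+d*(37.8-E[2,3])/d[2];b=RB.T@(q[:2]-O);e=RB.T@d[:2]
            P.append((b[0],b[1]-17.8*np.hypot(e[1],d[2])/abs(d[2])))
        P=np.array(P)
        if len(P)<8: print("few");continue
        P=P[(P[:,0]>P[:,0].min()+15)&(P[:,0]<P[:,0].max()-15)]
        k=np.polyfit(P[:,0],P[:,1],1);print("score",round(r["score"],2),"edge: y mid",round(np.polyval(k,4),1),"ang",round(np.degrees(np.arctan(k[0])),2),"resid",round(np.std(P[:,1]-np.polyval(k,P[:,0])),2))
E
python3 -c "
from h import *
edge()"
```

```text
t 6.83 board xy [5.  8.6] z 60.5 yaw -0.27 F [ 0.3  0.3 -0.5]
score 0.7 edge: y mid 15.6 ang -1.74 resid 0.41
```

>>> move_arm(
  plan=[
    [[0, 0, 1.2], [0.0, 0, 0.0051], 1],
    [[0, 0, 0.6], [0.007, 0, 0.0052], 1],
    [[0, 0, -0.2], [0.016, 0, 0.0052], 1],
    [[0, 0, -1.2], [0.025, 0, 0.0052], 1],
    [[0, 0, -2.0], [0.032, 0, 0.0052], 1],
  ],
)

```text
t: 7.55
eef_pos: [507.8, 61.1, 55.7]
tcp_rot: [-3.141, 0.0, 1.847]
ft_force: [1.0, -0.9, 4.0]
opening: 1.003
grip_force: 2.0
```

>>> move_arm(
  plan=[
    [[0, 0, 0], [0, 0, 0], 1],
    [[0, 0, 0], [0, 0, -0.006], 1],
    [[0, 0, 1], [-0.008, 0, -0.008], 1],
    [[0, 0, 2.0], [-0.015, 0, -0.006], 1],
    [[0, 0, 2.0], [-0.015, 0, -0.005], 1],
  ],
)

```text
t: 8.18
eef_pos: [511.7, 45.3, 60.3]
tcp_rot: [-3.139, -0.0, 1.809]
ft_force: [-0.4, 0.1, -0.1]
opening: 0.999
grip_force: 0.0
```

```bash
python3 -c "
from h import *
look();edge()"
```

```text
t 8.18 board xy [ 5.6 25.1] z 60.3 yaw -0.32 F [-0.4  0.1 -0.1]
score 0.97 y mid 34.4 ang -1.47 rows [180. 229.] height px 54
t 8.28 board xy [ 5.6 25.6] z 60.3 yaw -0.27 F [-0.2  0.3  0.1]
score 0.89 edge: y mid 32.7 ang -1.74 resid 0.43
```

>>> move_arm(
  plan=[
    [[0, 0, 1.2], [0.0, 0, 0.0049], 1],
    [[0, 0, 0.6], [0.007, 0, 0.0051], 1],
    [[0, 0, -0.4], [0.016, 0, 0.0052], 1],
    [[0, 0, -1.6], [0.025, 0, 0.0052], 1],
    [[0, 0, -2.5], [0.032, 0, 0.0052], 1],
  ],
)

```text
t: 9.0
eef_pos: [504.6, 77.6, 55.7]
tcp_rot: [3.142, 0.0, 1.854]
ft_force: [1.9, 0.3, 4.5]
opening: 1.003
grip_force: 2.3
```

>>> move_arm(
  plan=[
    [[0, 0, 0], [0, 0, 0], 1],
    [[0, 0, 0], [0, 0, -0.006], 1],
    [[0, 0, 1], [-0.008, 0, -0.008], 1],
    [[0, 0, 2.5], [-0.015, 0, -0.006], 1],
    [[0, 0, 2.5], [-0.015, 0, -0.005], 1],
  ],
)

```text
t: 9.62
eef_pos: [508.3, 62.0, 60.1]
tcp_rot: [-3.14, -0.0, 1.809]
ft_force: [-0.0, -0.8, -0.0]
opening: 0.999
grip_force: 0.0
```

```bash
python3 -c "
from h import *
look();edge('w3')"
```

```text
t 9.62 board xy [ 6.4 42.1] z 60.1 yaw -0.34 F [-0.  -0.8 -0. ]
score 0.77 y mid 50.8 ang -1.53 rows [181. 230.] height px 54
t 9.72 board xy [ 6.3 42.6] z 60.1 yaw -0.26 F [-0.1 -0.2  0.2]
score 0.93 edge: y mid 49.2 ang -1.7 resid 0.44
```

View pics/w3.png

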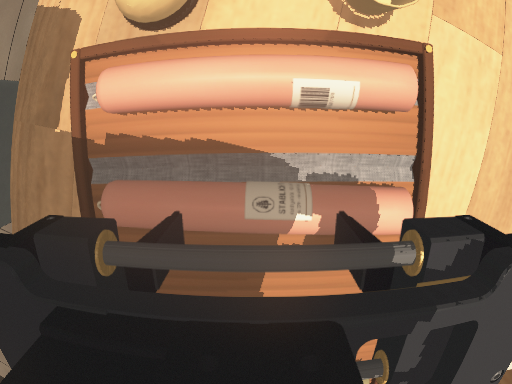

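>>> move_arm(
  plan=[
    [[0, 0, 1.2], [0.0, 0, 0.0048], 1],
    [[0, 0, 0.6], [0.008, 0, 0.005], 1],
    [[0, 0, -0.4], [0.017, 0, 0.005], 1],
    [[0, 0, -1.6], [0.026, 0, 0.005], 1],
    [[0, 0, -2.5], [0.034, 0, 0.005], 1],
  ],
)

```text
t: 10.45
eef_pos: [500.5, 96.2, 55.5]
tcp_rot: [-3.141, 0.0, 1.855]
ft_force: [-0.3, 0.6, -0.4]
opening: 0.997
grip_force: 0.3
```

>>> move_arm(
  plan=[
    [[0, 0, 0], [0.002, 0, 0], 1],
    [[0, 0, 0], [0.002, 0, -0.006], 1],
    [[0, 0, 1], [-0.008, 0, -0.008], 1],
    [[0, 0, 2.5], [-0.015, 0, -0.006], 1],
    [[0, 0, 2.5], [-0.015, 0, -0.005], 1],
  ],
)

```text
t: 11.08
eef_pos: [504.5, 80.5, 60.2]
tcp_rot: [-3.14, -0.0, 1.809]
ft_force: [0.7, 0.9, 0.3]
opening: 0.997
grip_force: 0.0
```

```bash
python3 -c "
from h import *
look();edge('w4')"
```

```text
t 11.07 board xy [ 7.2 61. ] z 60.2 yaw -0.35 F [0.7 0.9 0.3]
score 0.69 y mid 75.9 ang 0.32 rows [172. 221.] height px 53
score 0.25 y mid 92.6 ang -5.29 rows [ 56. 295.] height px 330
t 11.18 board xy [ 7.1 61.6] z 60.1 yaw -0.27 F [-1.   0.6  0.2]
score 0.63 edge: y mid 74.9 ang 0.33 resid 0.28
```

View pics/w4.png

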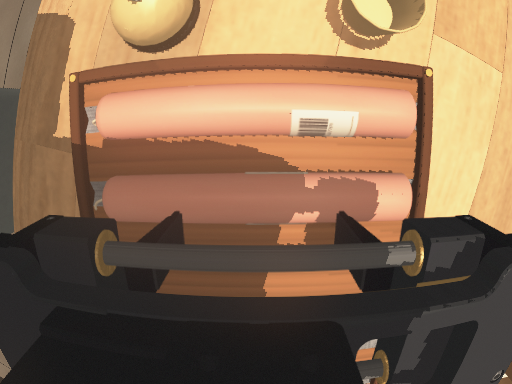

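The candle has dropped in: y is about 75 and its angle matches the groove (+0.3°). I'll lift clear, then check from the top camera.

>>> move_arm(
  plan=[
    [[0, 0, 0], [0, 0, -0.02], 1],
    [[0, 0, 0], [-0.0, 0, -0.06], 1],
    [[0, 0, 0], [-0.05, 0, -0.11], 1],
    [[0, 0, 0], [-0.11, 0, -0.11], 1],
    [[0, 0, 0], [-0.17, 0, -0.11], 1],
  ],
)

```text
t: 11.9
eef_pos: [545.3, -84.1, 171.5]
tcp_rot: [3.141, 0.001, 1.812]
ft_force: [0.3, 0.3, -0.3]
opening: 1.0
grip_force: 0.0
```

>>> move_arm(
  plan=[
    [[0, 0, 0], [-0.05, 0, 0], 1],
    [[0, 0, 0], [-0.1, 0, 0], 1],
    [[0, 0, 0], [-0.1, 0, 0], 1],
  ],
)

```text
t: 12.28
eef_pos: [568.9, -182.6, 169.9]
tcp_rot: [-3.14, 0.0, 1.808]
ft_force: [-0.7, -0.2, 0.6]
opening: 1.0
grip_force: 0.0
```

Run:
```python
from h import *
where()
p,_=measure("top",("loose_candle","coral_candle","green_candle"))
for n in("cup","bell","tealight"):
    r=eyes.cut_out(p,n);print(n,np.round(r[0]["uv"]) if r else None)
cv2.imwrite("pics/top2.png",cv2.resize(p["img"][140:285,155:360],None,fx=3.5,fy=3.5)[:,:,::-1])
```

```text
t 12.28 board xy [   6.  -209.9] z 169.9 yaw -0.4 F [-0.7 -0.2  0.6]
top loose_candle 0.65 c [499.6  93.9] ang 14.38 box [497.8  93.3] [228.1  35.4] 14.4
top coral_candle 0.91 c [493.1 154.1] ang 14.57 box [493.  153.8] [203.6  37. ] 14.1
cup [166. 195.]
bell [186. 259.]
tealight [267. 212.]
```

View pics/top2.png

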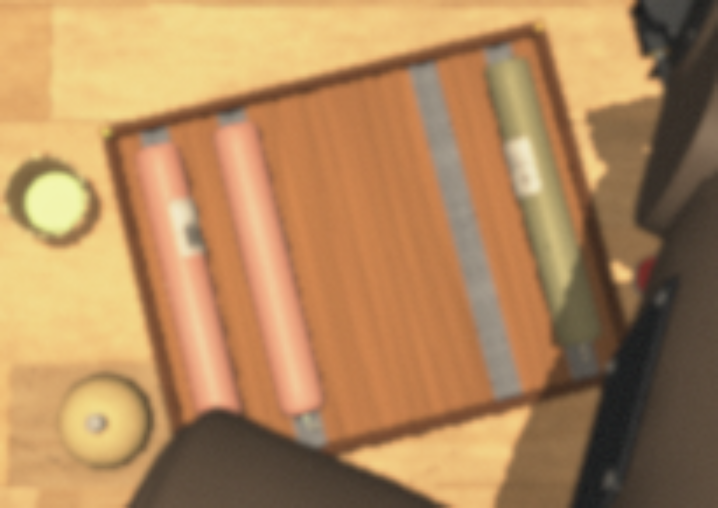

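The top view shows the candle lying in the left inner groove beside the seated coral one. The seated candles, cup and bell are unmoved, and the tea light's visible edge is where it was. I'm handing in.

```bash
python3 -c "
from cell import env
print(env.job_done())"
```

```text
the job is handed in; nothing more can be done
None
```

I rolled the loose candle in five fingertip strokes into the empty left groove beside the seated coral candle. It came to rest there with everything else apparently undisturbed, and I handed the job in at about 12.5 s.

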